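Flick the printing dial round and stop the empty nest at the loading pointer

ROBOT

A 7-joint arm with a two-finger parallel gripper is mounted at the origin on the work surface. World frame = base frame: x ahead of the robot, y to its left, z up, the work surface at z = 0. Lengths are in m, angles in degrees, forces in N, time in s.
With the tool pointing down it reaches from about 0.4 to 0.85 m from the base axis. Payload 10.4 kg.
Tool frame: the origin (TCP) lies between the finger pads; the fingertips stand 17 mm ahead of it and the grasp point (between the pads) lies 2 mm behind it; z points along the fingers, y is the line along which they close (so a half turn about z gives the same grasp; the last joint's range is limited). The gripper opens to 85 mm and grips with 20 to 120 N. Pads are 22 mm wide; open, the fingers measure 114 mm over their backs; the gripper's body (76 mm by 85 mm) begins 54 mm behind the grasp point. The pads swing forward as they close: fully open they stand 13 mm farther back than shut.
Start: joints at [64.767, 19.034, -3.707, 83.658, 1.238, 77.344, -5.071], TCP at [0.254, -0.571, 0.248] pointing down, gripper open.
Joint ranges: [-148.97, 148.97], [-28.65, 121.19], [-84.17, 76.75], [9.2, 138.47], [-72.65, 252.65], [3.7, 117.97], [-149.18, 149.18]. Speed limits (degrees/s): [127.2, 127.2, 159.86, 159.86, 180, 180, 180].

INTERFACE

Orientations are given as [roll, pitch, yaw] about the fixed x, y, z axes, in that order (R = Rz(yaw) Ry(pitch) Rx(roll)).
In Python, from station import robot, viewer, job gives the robot as it stands.
- The arm moves only by the shell command python3 -m handwheel 'ROWS' [FORCE]. ROWS is JSON, a list of rows, each a list of 5 numbers: the shift along the tool's x, y, z in m, then the turn about the tool's z in degrees, then the opening, from 0 (shut) to 1 (fully open). In form: [[tx, ty, tz, spin, jaw], ...]. A call has 1 to 8 rows; each row is the pose to reach, as a shift and turn from the pose commanded when the call began, along the tool's axes at that moment; what a row does not reach only later rows make up. A row lasts 1/8 s, in which the tool goes at most 62.5 mm and 10.7 degrees, less where a joint would pass 70% of its speed; a pose out of reach is approached as far as the arm can. A call with a gripper value outside its range is refused whole. The fingers move at their own pace and stop on an object; FORCE is the grip in N (left out, the last holds). Time passes only in rows, so rows that repeat a pose let the fingers close. It gives the time, the measured TCP pose, the force, the opening and the grip force at its end, in the units of the state.
- robot.get_state(): the state, without advancing time (a new reading comes with each control period).
- viewer.snapshot(name): name is "scene" or "side" or "wrist"; returns the picture (480x640x3 uint8, red, green, blue); there is no depth.
- viewer.get_calibration(name): a dict with "vfov" (degrees; the focal length in pixels is half the picture's height over the tangent of half this angle, whatever the lens; pixels are square), "cx", "cy" (the principal point, pixels), "rvec" (rotation vector, rad) and "tvec" (3), from world to camera coordinates, as OpenCV has them. Camera axes: x right, y down, z forward; pixel columns grow to the right and rows downward; lengths in m; the calibration is good to about 2 mm. The wrist camera is an equidistant fisheye: a pixel r from the principal point sees the ray r / f radians off the axis. A picture is of the moment at which its call begins: read the wrist's pose just before it. get_calibration takes no time and is no camera call; for the wrist camera it gives the pose at the moment of the call.
- job.close_job(): hands the job in; it is judged then, once.
The state is a dict: "t": time; "q": joint angles; "qvel": joint speeds; "effort": joint torques, N m; "ee_pos": TCP position; "tcp_rot": TCP orientation; "contact_force": force on the tool from outside, world axes, zero at the start; "moment": the same for the moment, N m; "width": finger opening in m; "gripper_force": force on a finger pad.
Only numpy, scipy, OpenCV 4.12 (cv2) and the standard library are available. Lean on these libraries where they do the work, as an engineer would, in place of code of your own. Each camera call takes 0.05 s, during which the arm holds its last target. There are 200 camera calls.

TASK

Flick the coaster printer's round dial with a fingertip, against one of its upright pegs, so that it spins by itself, untouched, for at least a second, either way round. Then brake it with a fingertip pressed on the dial so that it comes to rest with the index line of the empty nest at the fixed loading pointer; if it stops a little off, ease it onto the mark with the fingertip. Take nothing between the fingers (the pegs are only pushed) and lift nothing, do not touch the three wet printed coasters or shake them out of their nests, leave the other things on the bench alone, and finish with the hand clear.

Things in the scene. Friction and masses are not known exactly. Their poses are not given: they have to be found in the camera images.
- dial_center (a point): centre of the dial's flat upper face, on its upright turning axis. The dial is an aluminium disc, radius 180 mm, about 1.5 kg, face level, 86 mm above the bench. Four nests at 90 degree steps lie 95 mm from the axis. The band of the face from 145 to 180 mm from the axis is bare and clear all round. A hub boss 60 mm wide, 18 mm high, stands in the middle
- dial (a joint): angle turned since the start, rad, growing counter-clockwise seen from above, no stops, counts on over full turns. Free bearing: flicked to 1 to 2 rad/s (a peg pushed at about 0.1 to 0.2 m/s; hit harder it leaps ahead and the next peg soon follows) it coasts 8 to 20 s, losing 0.05 to 0.25 rad/s each second; a fingertip pressed on the face with a few newtons stops it in 0.1 s
- empty_nest (a point): centre of the empty nest, on the dial's upper face, 95 mm from the axis: a flat dark round pad 86 mm wide between three low steel dowels (6 mm in diameter, 6 mm high); the other three nests hold coasters. Turns with the dial
- index_line (a point): outer end of the empty nest's index line, at the dial's rim, on the upper face, 179 mm from the axis and straight outward from the empty nest. Each nest has such a thin black line, 26 mm long, running inward from the rim. Turns with the dial
- pointer_tip (a point): tip of the fixed loading pointer on the robot's side: a dark steel arrow blade 32 mm wide, 30 mm long, 4 mm thick, tapering towards the dial's rim, on an upright bracket 36 mm wide. Tip 183 mm from the dial's axis and 10 mm above its face; blade and bracket stand 183 to 220 mm from the axis, outside the rim, and are no higher than 12 mm above the dial face
- coaster1: freshly printed wet cork coaster, 90 mm wide, 5 mm thick, lying loose in the nest a quarter turn counter-clockwise from the empty one; origin at the centre of its underside
- coaster2: the same in the nest opposite the empty one
- coaster3: the same in the nest a quarter turn clockwise from the empty one
- nest1 (a point): centre of the nest of coaster1, on the dial's face
- nest2 (a point): centre of the nest of coaster2, on the dial's face
- nest3 (a point): centre of the nest of coaster3, on the dial's face
- ink_tub: bystander: white lidded ink tub, 90 mm wide, 105 mm high, standing on the bench to the left of the machine; origin at the centre of its underside
- squeegee: bystander: wooden squeegee with a rubber blade lying flat, 200 mm long (along its own y), 103 mm wide, 26 mm high, left of the machine's far side; origin under the centre of the wood
- blank_stack: bystander: stack of eight blank cork coasters, 90 mm wide, 40 mm high; origin at the centre of its underside
- head (a point): middle of the print head's fixed hinge shaft, 135 mm above the bench and 345 mm from the dial's axis, a quarter turn counter-clockwise from the pointer (the robot's right). Its wooden screen frame, 230 mm wide, is parked upright above it, to 0.46 m above the bench: keep clear
- peg1 (a point): centre of the flat top of the first of four upright steel pegs for turning the dial by hand, 45 degrees counter-clockwise from the empty nest; the pegs stand midway between the nests. Each is 100 mm from the axis, 16 mm in diameter (24 mm in the lowest 4 mm), its top 42 mm above the dial face. Turns with the dial
- peg2 (a point): the same for the second peg, 90 degrees further counter-clockwise from the first
- peg3 (a point): the same for the third peg, 180 degrees further counter-clockwise from the first
- peg4 (a point): the same for the fourth peg, 270 degrees further counter-clockwise from the first
There are look-alikes about, which are no part of the job. Leave any blue or yellow look-alike of the coaster3 alone. Leave any blue or purple look-alike of the coaster1 alone.

How it is judged (in metres and radians):
On the way, in this order (a step that is already met when the one before it is completed fails the run):
1. the dial spins by itself at 0.5 rad/s or more, touched by nothing of the robot, for 1 s ((velocity of joint dial above 0.5 rad/s or velocity of joint dial below -0.5 rad/s) and contact force between each of the fingers, the arm and dial below 0.05 N), for 1 s.
2. a fingertip holds the dial still with the empty nest's index line within 15 mm of the pointer (contact force between the fingers and dial above 0.5 N and horizontal distance between index_line and pointer_tip below 0.0155 m and velocity of joint dial between -0.1 and 0.1 rad/s), for 0.2 s.
At the end, for the whole second after the job is handed in: the dial is at rest with the end of the empty nest's index line within 15 mm of the pointer tip, and the three printed coasters lie in their nests (within 8 mm of the nest centres) (horizontal distance between index_line and pointer_tip below 0.0155 m and velocity of joint dial between -0.03 and 0.03 rad/s and distance between coaster1 and nest1 below 0.008 m and distance between coaster2 and nest2 below 0.008 m and distance between coaster3 and nest3 below 0.008 m); the robot touches nothing.
It fails at once if a wet printed coaster is touched by the robot (contact force between any of the fingers, the arm and coaster1 above 0.2 N or contact force between any of the fingers, the arm and coaster2 above 0.2 N or contact force between any of the fingers, the arm and coaster3 above 0.2 N).
It fails at once if a printed coaster leaves its nest or is lifted (distance between coaster1 and nest1 above 0.01 m or distance between coaster2 and nest2 above 0.01 m or distance between coaster3 and nest3 above 0.01 m).
It fails at once if something else on the bench is moved more than 20 mm or lifted (distance of any of ink_tub, squeegee, blank_stack from where it was at the start of the episode above 0.02 m).
It fails at once if a peg is taken between the fingers (grasp point within 12 mm of a peg's axis, below its top, while the fingers touch the dial) ((horizontal distance between the grasp point and peg1 below 0.012 m or horizontal distance between the grasp point and peg2 below 0.012 m or horizontal distance between the grasp point and peg3 below 0.012 m or horizontal distance between the grasp point and peg4 below 0.012 m) and height (world z) of the grasp point below 0.132 m and contact force between the fingers and dial above 0.2 N).
It also fails if it takes over 56 s, if anything falls off the work surface, if the arm or the gripper's body presses on something with over 40 N, if the wrist force passes 120 N, or if a joint passes its speed limit or range.

## Working session

There is one attempt and no reset: what is moved stays moved. The work goes in short steps, Python scripts to look and compute and a shell command to move; the robot and the scene stay as the last step left them, time stands still between calls to the robot, and variables do not carry over. Pictures are saved under pics/ and viewed, at most 10 in all, crops included, and the job is handed in when it is done.

```bash
ls; mkdir -p pics; python3 - <<'E'
from station import robot, viewer, job
import cv2,numpy as np
s=robot.get_state();print(s['t'],s['ee_pos'],s['tcp_rot'],s['width'])
for n in ['scene','side']:
    cv2.imwrite(f'pics/{n}0.png',viewer.snapshot(n)[:,:,::-1]);print(viewer.get_calibration(n))
E
```

```text
pics
0.0 [ 0.25347686 -0.57089933  0.24749897] [-1.79917430e+02  1.36108192e-03  2.39410051e+01] 0.08517235331004662
{'vfov': 46.25367524663851, 'cx': 330.30295775831286, 'cy': 240.1184899957823, 'rvec': array([ 1.33750717,  2.39551988, -0.76442472]), 'tvec': array([ 0.25368154, -0.34789119,  1.51973791])}
{'vfov': 47.23269329503933, 'cx': 317.99260750930296, 'cy': 246.7940923054367, 'rvec': array([ 0.97996465, -2.28278098,  1.25888388]), 'tvec': array([0.41214796, 0.29820177, 0.92526506])}
```

View pics/scene0.png

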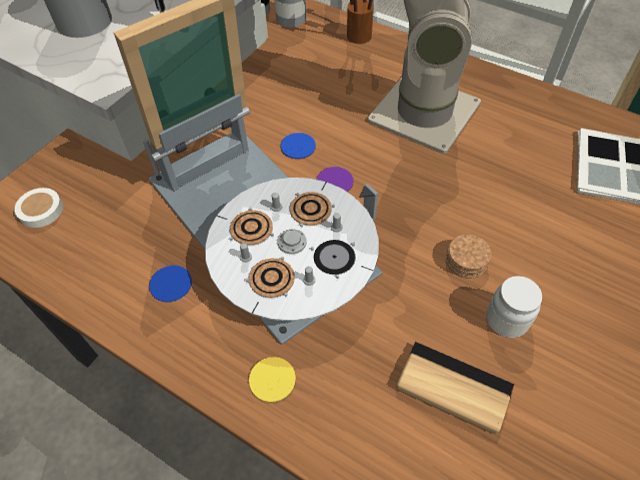

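View pics/side0.png

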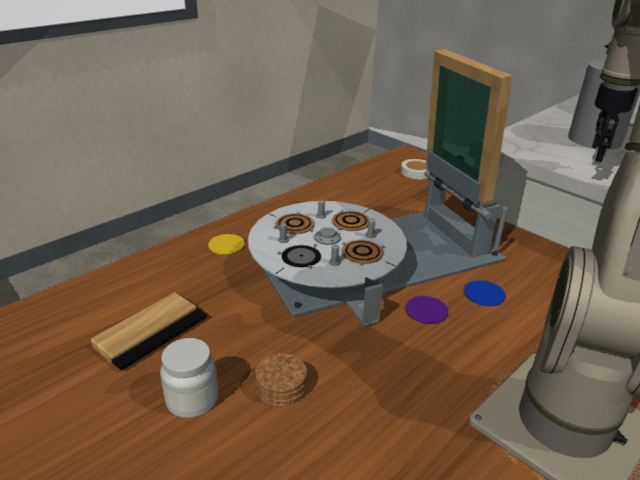

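```bash
python3 - <<'E'
import cv2
a=cv2.imread('pics/scene0.png')[170:350,195:390]
cv2.imwrite('pics/c1.png',cv2.resize(a,None,fx=4,fy=3.3,interpolation=cv2.INTER_CUBIC)[:600,:800])
a=cv2.imread('pics/side0.png')[190:330,240:420]
cv2.imwrite('pics/c2.png',cv2.resize(a,None,fx=4,fy=4,interpolation=cv2.INTER_CUBIC))
E
```

```text
(no output)
```

View pics/c1.png

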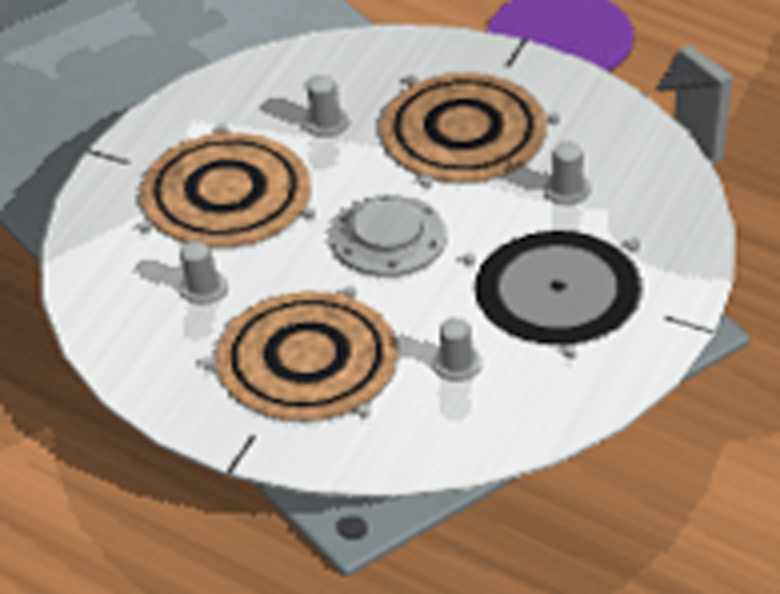

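View pics/c2.png

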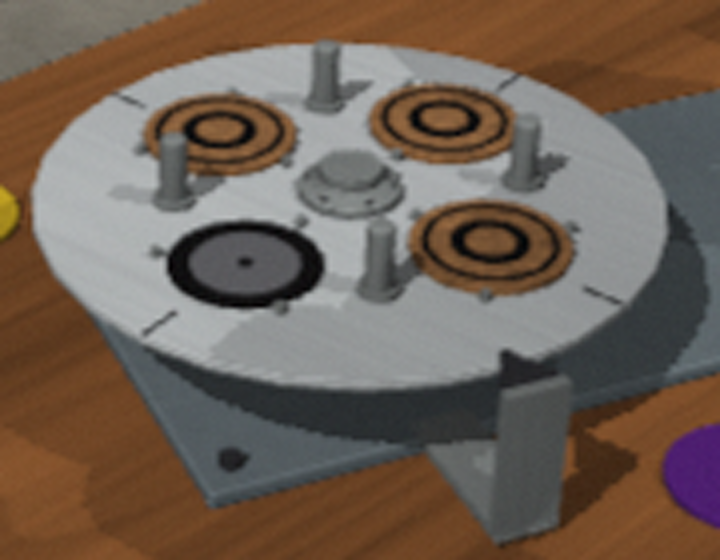

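```bash
cat > h.py <<'E'
import cv2,numpy as np
from station import viewer
from scipy.optimize import least_squares
CAL={n:viewer.get_calibration(n) for n in ['scene','side']}
def proj(n,P,c=None):
    c=c or CAL[n]; f=240/np.tan(np.radians(c['vfov']/2))
    X=cv2.Rodrigues(c['rvec'])[0]@np.array(P,float).T+c['tvec'][:,None]
    return np.stack([f*X[0]/X[2]+c['cx'],f*X[1]/X[2]+c['cy']],1)
E
python3 - <<'E'
from h import *
A=np.array([[713,331],[526,42],[92,152],[232,471],[558,286],[568,146],[660,85]])/[4,3.3]+[195,170]
B=np.array([[143,335],[620,302],[520,75],[117,95],[245,262],[380,224],[508,352]])/4+[240,190]
def pts(p):
    x,y,ph,pp=p; r=lambda R,a,z:[x+R*np.cos(a),y+R*np.sin(a),z]
    return [r(.179,ph+k*np.pi/2,.086) for k in range(4)]+[r(.095,ph,.086),r(.1,ph+np.pi/4,.128),r(.183,pp,.096)]
f=lambda p:np.r_[proj('scene',pts(p))-A,proj('side',pts(p))-B].ravel()
b=min((least_squares(f,[.6,-.1,a,3]) for a in np.arange(0,6.3,.8)),key=lambda r:r.cost)
print(b.x,np.degrees(b.x[2:]));print(b.fun.reshape(-1,2).round(1));print(np.array(pts(b.x)).round(3))
E
```

```text
[ 0.59083459 -0.02516387  1.72223034  2.80401901] [ 98.67652994 160.65845494]
[[ 0.  -0.6]
 [ 0.  -1.4]
 [-0.8 -1.2]
 [-0.5 -0.8]
 [ 0.1 -0.5]
 [ 0.1  0.4]
 [-0.5 -0.3]
 [-0.7  0. ]
 [ 0.3  0.8]
 [-0.6 -0.3]
 [-1.7 -0.4]
 [-0.6  0.5]
 [-0.3  0.1]
 [-0.5  0.1]]
[[ 0.564  0.152  0.086]
 [ 0.414 -0.052  0.086]
 [ 0.618 -0.202  0.086]
 [ 0.768  0.002  0.086]
 [ 0.577  0.069  0.086]
 [ 0.51   0.034  0.128]
 [ 0.418  0.035  0.096]]
```

```bash
python3 -m handwheel '[[0.055,-0.108,-0.2,10,0],[0.055,-0.108,-0.2,20,0],[0.055,-0.108,-0.2,30,0],[0.055,-0.108,-0.2,40,0],[0.101,-0.186,-0.2525,50,0],[0.101,-0.186,-0.2525,60.2,0],[0.101,-0.186,-0.2525,60.2,0],[0.101,-0.186,-0.2525,60.2,0]]' 40
```

```text
t: 1.1
ee_pos: [0.2702, -0.3607, 0.5002]
tcp_rot: [180.0, 0.0, -36.2]
contact_force: [0.0, -0.4, -0.7]
width: 0.0001
gripper_force: 0.0
```

```bash
python3 -m handwheel '[[-0.011,-0.167,0,0,0],[-0.011,-0.167,0,0,0],[-0.011,-0.167,0,0,0],[-0.0385,-0.357,0.1,0,0],[-0.0385,-0.357,0.1,0,0],[-0.0385,-0.357,0.1,0,0],[-0.0385,-0.357,0.1,0,0],[-0.039,-0.51,0.25,0,0]]'; python3 -m handwheel '[[0,-0.153,0.15,0,0],[0,-0.153,0.15,0,0],[0,-0.153,0.15,0,0],[0,-0.153,0.15,0,0]]'; cat >> h.py <<'E'
C=np.array([.5908,-.0252]);PH0=98.68;PP=160.66
def polar(img):  # saturation on the dial: rows angle (deg/2), cols r .06-.13
    a=np.radians(np.arange(0,360,.5))[:,None]; r=np.linspace(.06,.13,36)[None]
    P=np.stack([C[0]+r*np.cos(a),C[1]+r*np.sin(a),.089+0*r*a],-1).reshape(-1,3)
    p=proj('scene',P).astype(np.float32).reshape(720,36,2)
    hsv=cv2.cvtColor(img,cv2.COLOR_RGB2HSV)[:,:,1].astype(np.float32)
    m=cv2.remap(hsv,p[...,0],p[...,1],cv2.INTER_LINEAR); return m
def angle(img,ref):  # deg turned ccw since the start
    m=polar(img);F=np.fft.fft(m-m.mean(),axis=0);G=np.fft.fft(ref-ref.mean(),axis=0)
    c=np.fft.ifft((F*G.conj()).sum(1)).real
    i=c.argmax();d=(c[i-1]-c[(i+1)%720])/(2*(c[i-1]+c[(i+1)%720]-2*c[i]))
    return ((i+d)/2)%360, c[i]/c.std()
E
python3 - <<'E'
from h import *
from station import robot
ref=polar(cv2.imread('pics/scene0.png')[:,:,::-1].copy())
im=viewer.snapshot('scene');s=robot.get_state();print(s['t'],s['ee_pos'],angle(im,ref))
cv2.imwrite('pics/s1.png',im[:,:,::-1])
E
```

```text
t: 2.1
ee_pos: [0.478, -0.0145, 0.3566]
tcp_rot: [-180.0, -0.1, -36.4]
contact_force: [1.6, -0.9, -0.3]
width: 0.0003
gripper_force: 0.0
t: 2.6
ee_pos: [0.5666, 0.1108, 0.2015]
tcp_rot: [179.8, 0.4, -36.0]
contact_force: [-0.5, -1.5, 0.5]
width: 0.0001
gripper_force: 0.0
2.65 [0.56648695 0.11274473 0.20030723] (np.float64(0.004495005588978529), np.float32(3.1002486))
```

View pics/s1.png

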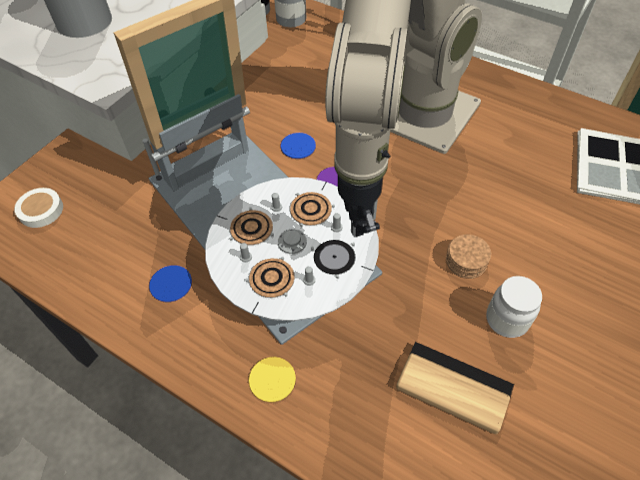

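```bash
python3 -m handwheel '[[0.001,0.02,0.03,0,0],[0.001,0.04,0.06,0,0],[0.001,0.04,0.078,0,0],[0.001,0.04,0.078,0,0],[0.001,0.04,0.078,0,0]]'; python3 - <<'E'
from h import *
from station import robot
s=robot.get_state()
ref=polar(cv2.imread('pics/scene0.png')[:,:,::-1].copy())
im=viewer.snapshot('scene');print(s['ee_pos'],angle(im,ref))
P=C+.1*np.array([np.cos(np.radians(143.68)),np.sin(np.radians(143.68))])
d=P-s['ee_pos'][:2];y=np.radians(-36.2);print('peg1 in tool x,y',d@[np.cos(y),np.sin(y)],d@[np.sin(y),-np.cos(y)])
cv2.imwrite('pics/s2.png',cv2.resize(im[160:310,240:440,::-1],None,fx=4,fy=4))
E
```

```text
t: 3.28
ee_pos: [0.5454, 0.0776, 0.13]
tcp_rot: [-179.9, -0.0, -36.2]
contact_force: [0.4, -0.3, 0.4]
width: 0.0001
gripper_force: 0.0
[0.5453994  0.07757266 0.13004812] (np.float64(359.9886929821223), np.float32(3.127075))
peg1 in tool x,y -0.002665183986651692 0.05591016140017805
```

View pics/s2.png

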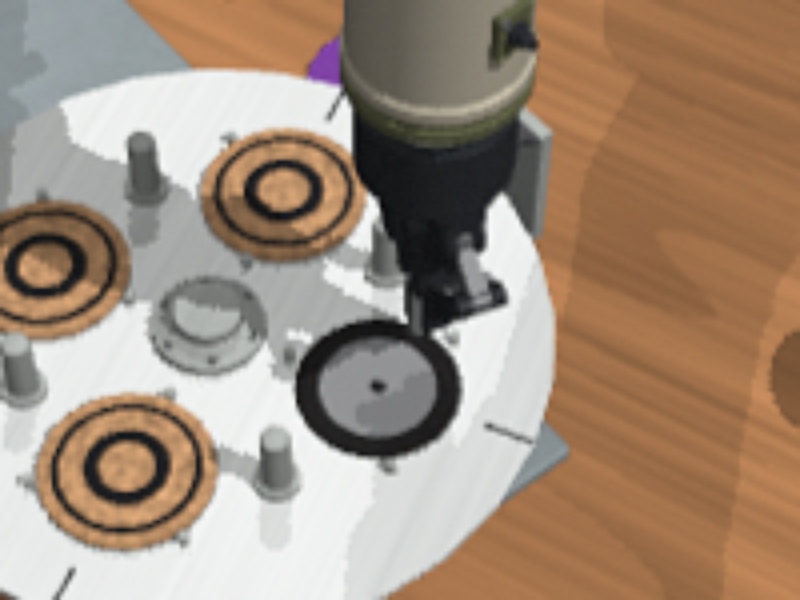

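```bash
python3 -m handwheel '[[0,0.006,0.008,0,0],[0,0.016,0.008,0,0],[0,0.029,0.008,0,0],[0,0.044,0.008,0,0],[0.002,0.060,0.008,0,0],[0.008,0.077,0.008,0,0],[0.008,0.080,-0.045,0,0],[0.004,0.080,-0.06,0,0]]'; cat > m.py <<'E'
from h import *
from station import robot
ref=polar(cv2.imread('pics/scene0.png')[:,:,::-1].copy())
L=[]
for i in range(6):
    t=robot.get_state()['t'];im=viewer.snapshot('scene');L.append((t,)+angle(im,ref))
L=np.array(L);L[:,1]=np.degrees(np.unwrap(np.radians(L[:,1])));print(L.round(2))
p=np.polyfit(L[:,0]-L[-1,0],L[:,1],1);s=robot.get_state()
print('w deg/s',p[0],'rad/s',np.radians(p[0]),'ang at',L[-1,0],p[1],'to go',(PP-PH0-p[1])%360,'now',s['t'],s['ee_pos'],s['tcp_rot'][2])
E
python3 m.py
```

```text
t: 4.32
ee_pos: [0.5013, 0.0089, 0.192]
tcp_rot: [-179.9, -0.2, -36.4]
contact_force: [0.8, 0.6, 0.5]
width: 0.0001
gripper_force: 0.0
[[ 4.32 50.16  3.  ]
 [ 4.38 54.79  2.99]
 [ 4.42 59.42  2.98]
 [ 4.47 64.    2.97]
 [ 4.53 68.62  2.95]
 [ 4.58 73.2   2.96]]
w deg/s 92.15202194472246 rad/s 1.608356195305475 ang at 4.575 73.21738159913194 to go 348.76261840086806 now 4.625 [0.49967358 0.00983968 0.18766379] -36.262814053377284
```

```bash
python3 -m handwheel '[[-0.035,-0.012,0,0,0],[-0.068,-0.0255,0,0,0],[-0.068,-0.0255,0.03,0,0],[-0.068,-0.0255,0.06,0,0],[-0.068,-0.0255,0.074,0,0],[-0.068,-0.0255,0.074,0,0],[-0.068,-0.0255,0.074,0,0],[-0.068,-0.0255,0.074,0,0]]';python3 m.py
```

```text
t: 5.62
ee_pos: [0.4613, 0.0709, 0.1159]
tcp_rot: [-179.9, -0.1, -36.3]
contact_force: [-0.3, -0.5, 0.2]
width: 0.0
gripper_force: 0.0
[[  5.62 164.69   2.89]
 [  5.68 168.82   2.89]
 [  5.72 172.99   2.88]
 [  5.78 177.13   2.88]
 [  5.82 181.22   2.89]
 [  5.88 185.37   2.88]]
w deg/s 82.69411787630196 rad/s 1.4432846289737702 ang at 5.875 185.37337890724163 to go 236.60662109275836 now 5.925 [0.46077433 0.07082551 0.11524759] -36.266908957672264
```

```bash
python3 -m handwheel '[[0,0,0.002,0,0],[0,0,0.004,0,0],[0,0,0.007,0,0],[0,0,0.007,0,0],[0,0,0.007,0,0],[0,0,0.007,0,0],[0,0,0.007,0,0],[0,0,0.007,0,0]]';python3 -m handwheel '[[0,0,0,0,0],[0,0,0,0,0],[0,0,0,0,0],[0,0,0,0,0],[0,0,0,0,0],[0,0,0,0,0]]';python3 m.py
```

```text
t: 6.92
ee_pos: [0.4607, 0.0709, 0.1081]
tcp_rot: [-180.0, -0.0, -36.3]
contact_force: [-0.3, 0.0, -0.4]
width: 0.0002
gripper_force: 0.0
t: 7.68
ee_pos: [0.4607, 0.0708, 0.108]
tcp_rot: [180.0, -0.0, -36.3]
contact_force: [0.1, 0.6, 0.2]
width: 0.0002
gripper_force: 0.0
[[  7.68 320.7    3.03]
 [  7.72 324.1    3.04]
 [  7.78 327.48   3.05]
 [  7.82 330.87   3.06]
 [  7.88 334.18   3.05]
 [  7.92 337.5    3.06]]
w deg/s 67.19409235486914 rad/s 1.1727581494816166 ang at 7.925 337.537277842539 to go 84.44272215746093 now 7.975 [0.4606447  0.07083323 0.10802744] -36.262100485652205
```

```bash
python3 -m handwheel '[[0,0,0,0,0],[0,0,0,0,0],[0,0,0,0,0],[0,0,0,0,0],[0,0,0,0,0],[0,0,0,0,0],[0,0,0,0,0],[0,0,0,0,0]]' >/dev/null;python3 -m handwheel '[[0,0,0,0,0],[0,0,0.004,0,0],[0,0,0.0085,0,0],[0,0,0.0085,0,0]]';python3 m.py
```

```text
t: 9.48
ee_pos: [0.4632, 0.0735, 0.1029]
tcp_rot: [-179.7, -0.2, -36.2]
contact_force: [-9.2, 4.6, 34.6]
width: 0.0004
gripper_force: 17.3
[[ 9.48 58.89  2.98]
 [ 9.52 58.93  2.98]
 [ 9.57 58.94  2.98]
 [ 9.62 58.95  2.98]
 [ 9.68 58.95  2.98]
 [ 9.72 58.95  2.98]]
w deg/s 0.20034262963709423 rad/s 0.0034966385192708666 ang at 9.725 58.96151111824885 to go 3.0184888817511393 now 9.775 [0.46305371 0.07333352 0.10289904] -36.18506943973147
```

```bash
python3 -m handwheel '[[0,0.002,0,0,0],[0,0.004,0,0,0],[0,0.006,0,0,0],[0,0.008,0,0,0],[0,0.008,0,0,0],[0,0.008,0,0,0],[0,0.008,0,0,0]]';python3 m.py; python3 - <<'E'
from h import *
a=viewer.snapshot('side')[240:320,300:420,::-1];b=viewer.snapshot('scene')[165:245,310:430,::-1]
cv2.imwrite('pics/e.png',np.hstack([cv2.resize(x,(400,267),interpolation=cv2.INTER_CUBIC) for x in (a,b)]))
E
```

```text
t: 10.65
ee_pos: [0.4586, 0.0667, 0.1029]
tcp_rot: [-179.7, -0.2, -36.2]
contact_force: [-6.4, 5.5, 33.9]
width: 0.0001
gripper_force: 16.8
[[10.65 61.75  2.98]
 [10.7  61.75  2.97]
 [10.75 61.74  2.97]
 [10.8  61.74  2.98]
 [10.85 61.74  2.97]
 [10.9  61.75  2.97]]
w deg/s -0.01632216998509108 rad/s -0.0002848756073100331 ang at 10.9 61.7423412061873 to go 0.23765879381269173 now 10.95 [0.45860937 0.06667897 0.10290677] -36.17871306260099
```

View pics/e.png

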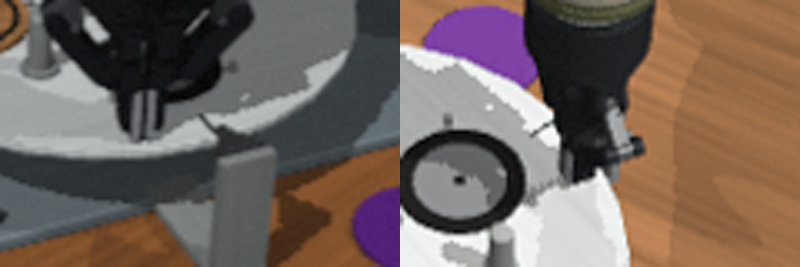

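```bash
python3 -m handwheel '[[0,0,-0.002,0,0],[0,0,-0.004,0,0],[0,0,-0.008,0,0],[0,0,-0.05,0,0],[0,0,-0.1,0,0],[0,0,-0.15,0,0],[0,0,-0.15,0,0],[0,0,-0.15,0,0]]';python3 m.py; python3 - <<'E'
from h import *
a=viewer.snapshot('side')[190:320,240:420,::-1];b=viewer.snapshot('scene')[170:330,200:400,::-1]
cv2.imwrite('pics/e2.png',np.hstack([cv2.resize(x,(400,300),interpolation=cv2.INTER_CUBIC) for x in (a,b)]))
E
```

```text
t: 12.05
ee_pos: [0.4555, 0.0642, 0.2488]
tcp_rot: [180.0, 0.0, -36.3]
contact_force: [-0.2, -0.3, -0.6]
width: 0.0
gripper_force: 0.0
[[12.05 66.15  2.98]
 [12.1  66.27  2.97]
 [12.15 66.39  2.97]
 [12.2  66.52  2.98]
 [12.25 66.63  2.97]
 [12.3  66.74  2.97]]
w deg/s 2.3837818929129475 rad/s 0.04160484268075382 ang at 12.3 66.74958917534069 to go 355.2304108246593 now 12.35 [0.45560711 0.06438598 0.24879067] -36.25541817188918
```

View pics/e2.png

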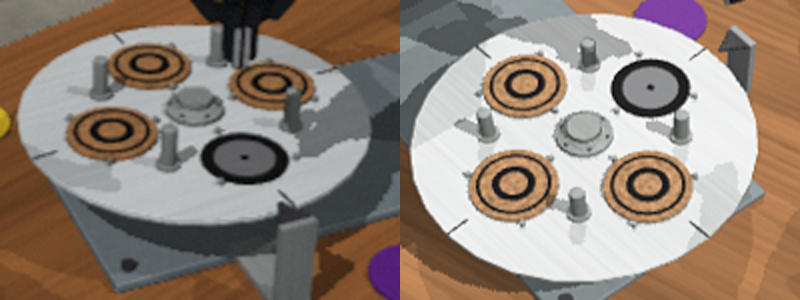

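```bash
python3 -m handwheel '[[0,0,0.05,0,0],[0,0,0.1,0,0],[0,0,0.13,0,0],[0,0,0.14,0,0],[0,0,0.143,0,0],[0,0,0.145,0,0],[0,0,0.1472,0,0],[0,0,0.1472,0,0]]';python3 m.py
```

```text
t: 13.45
ee_pos: [0.4566, 0.0645, 0.1031]
tcp_rot: [-179.9, -0.1, -36.3]
contact_force: [-0.1, -0.8, 4.3]
width: 0.0001
gripper_force: 2.0
[[13.45 67.34  2.97]
 [13.5  67.35  2.96]
 [13.55 67.35  2.97]
 [13.6  67.34  2.96]
 [13.65 67.33  2.96]
 [13.7  67.34  2.96]]
w deg/s -0.05960617746609834 rad/s -0.0010403240513114668 ang at 13.7 67.3336242806344 to go 354.6463757193656 now 13.75 [0.45657922 0.06452694 0.1031037 ] -36.26215492808679
```

```bash
python3 -m handwheel '[[0,-0.003,0,0,0],[0,-0.006,0,0,0],[0,-0.009,0,0,0],[0,-0.012,0,0,0],[0,-0.0145,0,0,0],[0,-0.016,0,0,0],[0,-0.016,0,0,0],[0,-0.016,0,0,0]]';python3 m.py
```

```text
t: 14.75
ee_pos: [0.4661, 0.0774, 0.1031]
tcp_rot: [-179.9, -0.1, -36.3]
contact_force: [-0.1, -1.1, 5.2]
width: -0.0
gripper_force: 3.0
[[14.75 61.75  2.98]
 [14.8  61.76  2.98]
 [14.85 61.76  2.98]
 [14.9  61.76  2.98]
 [14.95 61.77  2.98]
 [15.   61.76  2.97]]
w deg/s 0.042742771761781984 rad/s 0.000746002098671553 ang at 15.0 61.767042878128244 to go 0.21295712187174587 now 15.05 [0.46616035 0.07733137 0.10313178] -36.268900943112286
```

```bash
python3 -m handwheel '[[0,0,-0.0005,0,0],[0,0,-0.001,0,0],[0,0,-0.002,0,0],[0,0,-0.006,0,0],[0,0,-0.03,0,0],[0,0,-0.08,0,0],[0,0,-0.14,0,0],[0,0,-0.14,0,0]]';python3 m.py;python3 -m handwheel '[[0,0,0,0,0],[0,0,0,0,0],[0,0,0,0,0],[0,0,0,0,0],[0,0,0,0,0],[0,0,0,0,0]]'>/dev/null; python3 m.py
```

```text
t: 16.05
ee_pos: [0.4674, 0.078, 0.2471]
tcp_rot: [-179.7, -0.4, -36.3]
contact_force: [-0.6, 1.0, -0.6]
width: -0.0001
gripper_force: 0.0
[[16.05 62.12  2.98]
 [16.1  62.12  2.98]
 [16.15 62.12  2.98]
 [16.2  62.12  2.98]
 [16.25 62.12  2.98]
 [16.3  62.12  2.98]]
w deg/s -0.02770226342341235 rad/s -0.00048349570699334155 ang at 16.3 62.11551757014934 to go 359.8644824298506 now 16.35 [0.46475146 0.07718588 0.24114225] -36.25882484100581
[[17.1  62.12  2.98]
 [17.15 62.12  2.98]
 [17.2  62.12  2.98]
 [17.25 62.12  2.98]
 [17.3  62.12  2.98]
 [17.35 62.12  2.98]]
w deg/s 0.014222225972585514 rad/s 0.00024822467018427 ang at 17.35 62.12253147505578 to go 359.85746852494424 now 17.4 [0.46541096 0.07727646 0.2423638 ] -36.26578319637145
```

At rest, 0.14° off the mark, hand clear.

```bash
python3 -c "
from station import job
print(job.close_job())"
```

```text
the job is handed in; nothing more can be done
None
```

The dial was flicked, spun by itself for about five seconds, and was braked. After I first lifted the finger it crept about 5° past the mark, so I eased it back. It is now at rest about 0.1° off the pointer by my camera measurement, with the hand clear and the job handed in, though no verdict was returned.

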